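# Lower the ratchet hold-down onto the pierced plate

### The arm

A 6-joint arm with a two-finger parallel gripper is mounted at the origin on the work surface. World frame = base frame: x ahead of the robot, y to its left, z up, the work surface at z = 0. Lengths are in m, angles in degrees, forces in N, time in s.
With the tool pointing down it reaches from about 0.375 to 0.925 m from the base axis. Payload 5.7 kg.
Tool frame: the origin (TCP) lies midway between the tips of the shut fingers; the grasp point (between the pads) lies 19 mm behind it; z points along the fingers, y is the line along which they close (so a half turn about z gives the same grasp; the last joint's range is limited). The gripper opens to 88 mm and grips with 3 to 60 N. Pads are 20 mm wide; open, the fingers measure 115 mm over their backs; the gripper's body (75 mm by 178 mm) begins 61 mm behind the grasp point.
Start: joints at [-76.782, 20.558, 86.54, -0, 72.909, -6.595], TCP at [0.203, -0.564, 0.223] pointing down, gripper open.
Joint ranges: [-170.27, 170.27], [-57.76, 135], [12.27, 136.19], [-55.21, 235.2], [11.17, 155.16], [-170.74, 170.74]. Speed limits (degrees/s): [136.94, 136.94, 180, 180, 180, 180].

### API

Orientations are given as [roll, pitch, yaw] about the fixed x, y, z axes, in that order (R = Rz(yaw) Ry(pitch) Rx(roll)).
In Python, from bench import ctrl, imaging, finder gives the robot as it stands.
- The arm moves only by the shell command python3 -m inch 'ROWS'. ROWS is text: rows parted by semicolons, each of 7 numbers parted by spaces: the shift along the world's x, y, z in mm, then the turn, a rotation vector about the world's x, y, z in degrees, then the closure, from 0 (fully open) to 1 (shut). In form: tx ty tz ax ay az grip; .... A call has 1 to 20 rows; each row shifts and turns the commanded pose from where the row before left it; what a row does not reach is not made up. A row lasts 1/8 s, in which the tool goes at most 62.5 mm and 10.7 degrees, less where a joint would pass 70% of its speed; a pose out of reach is approached as far as the arm can. A call with a gripper value outside its range is refused whole. The fingers move at their own pace and stop on an object; the grip force is fixed at half the most. Time passes only in rows, so rows that do not move let the fingers close. It gives the time, the measured TCP pose, the force, the opening and the grip force at its end, in the units of the state.
- ctrl.read_state(): the state, without advancing time (a new reading comes with each control period).
- imaging.read_camera(name): name is "side" or "top"; returns (picture, depth): 420x560x3 uint8, red, green, blue; 420x560 float32, m along the optical axis (not along the pixel's ray), 0 where there is no reading.
- imaging.camera_model(name): a dict with "camera_matrix" (3x3 intrinsics, pixels), "k1" (the pictures are not rectified: a ray, as slopes to the right and down, at radius r is drawn at 1 + k1 r^2 times it, then the intrinsics apply), "R" (3x3) and "t" (3): a world point X has camera coordinates R X + t. Camera axes: x right, y down, z forward; pixel columns grow to the right and rows downward; lengths in m; the calibration is good to about 2 mm. A picture is of the moment at which its call begins. camera_model takes no time and is no camera call.
- ctrl.close_job(): hands the job in; it is judged then, once.
Trained networks look in the newest picture that a camera, given by its name, has taken for a name from the list of things; names that differ only in an ending like _2 or _b are one class to them, and where a whole thing is asked for, a point or a joint stands for the part that bears it (a point fixed in the world has none). Each returns a list of dicts, best first, with "p" (0 to 1); they miss things now and then, are a little off and sometimes report something else, mostly with a low value. They report only what shows in the picture. A call takes as long as a camera call. They do not tell look-alikes from the thing itself.
- finder.silhouettes(camera, label): "pixels" (420x560 bool, what is visible of it) and "rect" ([left, top, right, bottom] as shares, 0 to 1, of the picture: columns of its width, rows of its height, round what is visible of it).
- finder.pinpoint(camera, label): "xy" ([column, row] as shares, 0 to 1, of the picture: columns of its width, rows of its height: a listed point, or the origin of a listed thing).
The state is a dict: "t": time; "q": joint angles; "qvel": joint speeds; "effort": joint torques, N m; "ee_pos": TCP position; "tool_rot": TCP orientation; "wrist_force": force on the tool from outside, world axes, zero at the start; "moment": the same for the moment, N m; "gripper_width": finger opening in m; "grip_force": force on a finger pad.
Only numpy, scipy, OpenCV 4.12 (cv2) and the standard library are available. Lean on these libraries where they do the work, as an engineer would, in place of code of your own. Each camera call takes 0.05 s, during which the arm holds its last target. There are 200 camera calls.

### The job

Get the pierced brass plate held for work: press the pawl's thumb tab right down so that the pawl comes free of the ratchet teeth, then push the raised hold-down arm down past its teeth until its rubber pad rests on the plate. Use the fingers only to press and push; do not force the arm against the engaged pawl, leave the pawl free and the arm down, and do not pick up or shift the plate or anything else on the bench.

Things in the scene. Friction and masses are not known exactly. Their poses are not given: they have to be found in the camera images.
- clamp: Fixed ratchet hold-down. Origin on the bench right under the arm's hinge, z up; +x runs along the arm from hinge to work, the pawl is on the -x side. Base strip x -75 to +50 mm, 50 wide, 8 high; hinge posts 84 mm high; wooden block 110 x 120 x 30 mm high centred at x = +105. Hinge axis parallel to y at height 68 mm; pawl pivot parallel to it at x = -44 mm, height 25 mm.
- holdarm (a joint): Angle of the arm (rad): 0 = fully raised, bar 48 degrees above level; grows as the arm goes down. At 0.838 the bar is level and the pad touches the plate; stop at 0.87. Starts at 0.02 to 0.11. Stiff with friction: the arm stays where left and takes about 5 N at the paddle. With the pawl in its teeth it stops at about 0.15 to 0.2.
- paddle (a point): Centre of the upper face of the flat paddle at the arm's free end, 168 mm from the hinge along the bar, 6 mm above the bar's middle line (which passes through the hinge axis). Steel bar 20 mm wide, 12 mm thick; paddle 65 mm long (135 to 200 mm from the hinge), 38 mm wide, 12 mm thick.
- pad (a point): Centre of the underside of the round rubber pad (28 mm across) under the arm, 105 mm from the hinge along the bar and 34 mm below the bar's middle line.
- pawl (a joint): Angle of the pawl (rad): 0 = its nose is fully in the arm's teeth; it grows as the thumb tab is pressed down, stop at 0.40. The nose is clear of the teeth from about 0.25. Friction only, no spring: it takes about 5 N on the tab and the pawl stays where it is left.
- tab (a point): Centre of the upper face of the pawl's thumb tab, flat steel 32 x 34 x 6 mm on the -x side. Engaged, it slopes up away from the hinge at 22 degrees, this point at x = -109 mm in the clamp's frame, 55 mm above the bench; fully down it is level, this point at x = -116 mm, 28 mm above the bench.
- plate_mid (a point): Centre of the loose pierced brass plate, 100 x 80 x 4 mm, lying on the wooden block under the pad. Not to be picked up or shifted.
- punch: Bystander: upright steel doming punch, 22 mm across, 68 mm high; origin at its foot.
- jar: Bystander: small amber jar with steel lid, 48 mm across, 55 mm high; origin at its foot.
- block: Bystander: steel bench block 50 x 50 x 45 mm high; origin at its foot.
- bowl: Bystander: small white bowl, 72 mm across, 28 mm high; origin at its foot.
- bangle: Bystander: copper bangle lying flat, 64 mm across, 12 mm high; origin at its underside.
- hammer: Bystander: hammer lying on the bench; origin under its middle, handle towards its -x.
- scriber: Bystander: thin hand tool lying on the bench; origin under its middle, handle towards its -x.
- plate: The same plate; origin at the centre of its underside.
Not all that is in view belongs to the job. Of the things shaped like the plate, the brass one is meant.

How it is judged (in metres and radians):
On the way, in this order (a step that is already met when the one before it is completed fails the run):
1. the pawl is pressed free of the teeth while the arm is still up (value of joint pawl above 0.27 rad and value of joint holdarm below 0.25 rad), for 0.2 s.
2. the arm is pushed down until its pad is on the plate (value of joint holdarm above 0.81 rad), for 0.2 s.
At the end, for the whole second after the job is handed in: The arm stays down by itself with its pad within 3 mm of the plate or on it (arm angle above 0.81), the pawl is still free (above 0.25), and the plate lies within 15 mm of where it was (value of joint holdarm above 0.81 rad and value of joint pawl above 0.25 rad and velocity of joint holdarm between -0.05 and 0.05 rad/s and horizontal distance between pad and plate_mid below 0.025 m and distance of plate_mid from where it was at the start of the episode below 0.015 m and linear speed of plate below 0.02 m/s); the robot touches nothing.
It fails at once if the arm is forced down against the engaged pawl (value of joint pawl below 0.15 rad and value of joint holdarm above 0.25 rad).
It fails at once if the plate is lifted or shifted by more than 15 mm (distance of plate_mid from where it was at the start of the episode above 0.015 m).
It fails at once if another thing on the bench is moved by more than 20 mm (distance of any of punch, jar, block, bowl, bangle, hammer, scriber from where it was at the start of the episode above 0.02 m).
It also fails if it takes over 38 s, if anything falls off the work surface, if the arm or the gripper's body presses on something with over 40 N, if the wrist force passes 120 N, or if a joint passes its speed limit or range.

## Working session

There is one attempt and no reset: what is moved stays moved. The work goes in short steps, Python scripts to look and compute and a shell command to move; the robot and the scene stay as the last step left them, time stands still between calls to the robot, and variables do not carry over. Pictures are saved under pics/ and viewed, at most 10 in all, crops included, and the job is handed in when it is done.

```bash
mkdir -p pics; cat > h.py <<'E'
import numpy as np, cv2
from bench import ctrl, imaging, finder
def px2w(cam,uv,depth):
    m=imaging.camera_model(cam);K=np.array(m["camera_matrix"]);R=np.array(m["R"]);t=np.array(m["t"])
    d=cv2.undistortPoints(np.array([[uv]],float),K,np.array([m["k1"],0,0,0.]))[0,0]
    return R.T@(np.array([d[0],d[1],1])*depth-t)
def w2px(cam,X):
    m=imaging.camera_model(cam);R=np.array(m["R"])
    return cv2.projectPoints(np.array(X,float).reshape(-1,3),cv2.Rodrigues(R)[0],np.array(m["t"],float),np.array(m["camera_matrix"]),np.array([m["k1"],0,0,0.]))[0][:,0]
E
python3 - <<'E'
from h import *
ims=[]
for c in("top","side"):
    p,d=imaging.read_camera(c); cv2.imwrite(f"pics/{c}0.png",p[:,:,::-1]); np.save(f"{c}0.npy",d)
    for l in("tab","paddle","plate_mid","clamp","pad"):
        for r in finder.pinpoint(c,l)[:2]:
            u=np.array(r["xy"])*[560,420]; i=np.clip(u.round().astype(int),0,[559,419])
            dd=np.median([x for x in d[max(0,i[1]-1):i[1]+2,max(0,i[0]-1):i[0]+2].ravel() if x>0] or [0])
            print(c,l,round(r["p"],2),u.round(),px2w(c,u,dd).round(3))
print(ctrl.read_state()["t"])
E
```

```text
top tab 0.68 [312. 192.] [ 0.565 -0.097  0.057]
top tab 0.65 [269. 173.] [0.624 0.04  0.037]
top paddle 0.71 [235. 191.] [0.542 0.137 0.182]
top paddle 0.52 [244. 196.] [0.534 0.112 0.154]
top plate_mid 0.92 [300. 265.] [ 0.333 -0.069  0.005]
top plate_mid 0.89 [188. 159.] [0.667 0.307 0.003]
top clamp 0.57 [272. 199.] [0.535 0.027 0.074]
top pad 0.85 [243. 195.] [0.535 0.113 0.158]
side tab 0.66 [238. 248.] [0.638 0.054 0.008]
side tab 0.56 [272. 209.] [ 0.559 -0.082  0.054]
side paddle 0.73 [264. 225.] [0.547 0.171 0.204]
side plate_mid 0.96 [363. 336.] [0.292 0.306 0.004]
side plate_mid 0.95 [205. 322.] [0.668 0.313 0.005]
side clamp 0.89 [269. 245.] [0.554 0.028 0.008]
side pad 0.82 [269. 238.] [0.54  0.13  0.126]
0.6
```

```bash
python3 - <<'E'
import cv2
a=cv2.imread("pics/top0.png");b=cv2.imread("pics/side0.png")
cv2.imwrite("pics/top1.png",cv2.resize(a[80:320,120:440],(800,600),interpolation=2));cv2.imwrite("pics/side1.png",cv2.resize(b[130:370,120:440],(800,600),interpolation=2))
E
```

```text
(no output)
```

View pics/top1.png

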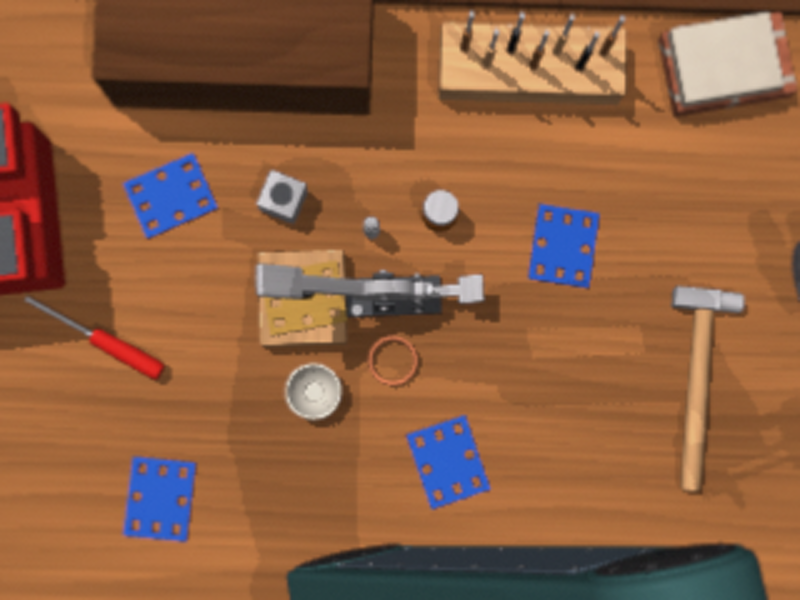

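View pics/side1.png

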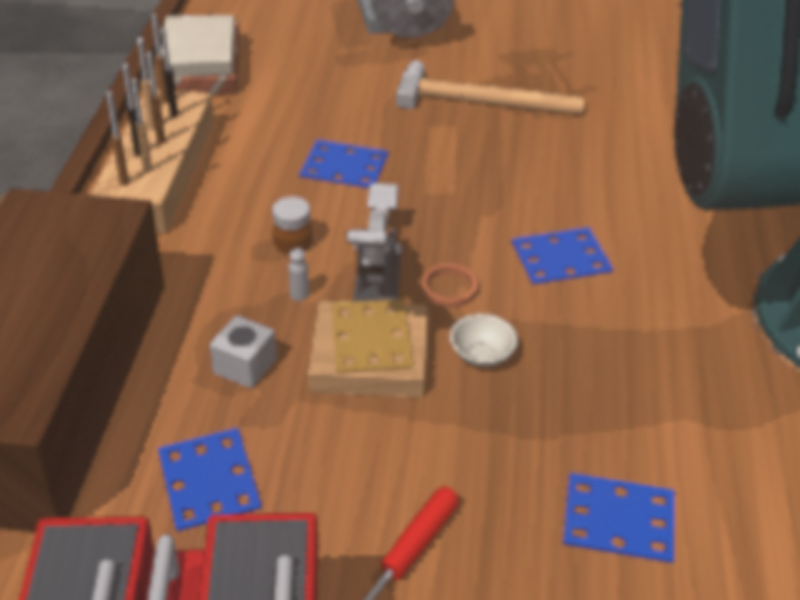

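The top view shows the clamp with its work end to the left (+y). The paddle is at crop (280,280), the tab at (470,290) and the wooden block at (300,300). The punch (370,225), jar (440,208), bangle (393,360) and bowl (313,390) stand nearby. Next I'll fit the clamp frame from depth.

```bash
python3 - <<'E'
from h import *
d=np.load("top0.npy")
P=np.array([[ *px2w("top",(u,v),d[v,u]),u,v] for v in range(170,230) for u in range(215,325) if d[v,u]>0])
def show(n,m):
    Q=P[m]; print(n,len(Q),Q[:,:3].mean(0).round(4),Q[:,:3].min(0).round(3),Q[:,:3].max(0).round(3)); return Q
show("tab",(P[:,1]<-.06)&(P[:,2]>.04)&(P[:,2]<.075)&(abs(P[:,0]-.55)<.04))
show("paddle",(P[:,1]>.10)&(P[:,2]>.15))
show("posts",(P[:,1]<.06)&(P[:,1]>-.04)&(P[:,2]>.07))
Q=show("block",(P[:,2]>.02)&(P[:,2]<.04)&(P[:,1]>.05)&(P[:,0]<.62))
# steel bar/arm line: high points
A=P[(P[:,2]>.065)]
for y in np.arange(-.12,.2,.02):
    s=A[abs(A[:,1]-y)<.01]
    if len(s): print(round(y,2),s[:,0].min().round(3),s[:,0].max().round(3),np.median(s[:,2]).round(3),s[:,2].max().round(3))
hull=cv2.minAreaRect(Q[:,:2].astype(np.float32));print(hull)
for c in("top",):
  for l in("holdarm","pawl"):
    imaging.read_camera(c)
    for r in finder.silhouettes(c,l)[:2]: print(l,r["p"],np.array(r["rect"])*[560,420,560,420])
E
```

```text
Traceback (most recent call last):
  File "h.py", line 4, in px2w
    m=imaging.camera_model(cam);K=np.array(m["camera_matrix"]);R=np.array(m["R"]);t=np.array(m["t"])
ValueError: time passes only in moves, steps and waits
```

```bash
cat > h.py <<'E'
import numpy as np, cv2
from functools import lru_cache
from bench import ctrl, imaging, finder
model=lru_cache(None)(lambda c: {k:np.array(v,float) for k,v in imaging.camera_model(c).items() if k in("camera_matrix","k1","R","t")})
def px2w(cam,uv,depth):
    m=model(cam)
    d=cv2.undistortPoints(np.array(uv,float).reshape(-1,1,2),m["camera_matrix"],np.array([m["k1"],0,0,0.]))[:,0]
    c=np.c_[d,np.ones(len(d))]*np.reshape(depth,(-1,1))
    return (c-m["t"])@m["R"]
def w2px(cam,X):
    m=model(cam)
    return cv2.projectPoints(np.array(X,float).reshape(-1,3),cv2.Rodrigues(m["R"])[0],m["t"],m["camera_matrix"],np.array([m["k1"],0,0,0.]))[0][:,0]
E
cat > a.py <<'E'
from h import *
d=np.load("top0.npy")
v,u=np.mgrid[170:230,215:325]; v=v.ravel();u=u.ravel()
P=px2w("top",np.c_[u,v],d[v,u]); P=P[d[v,u]>0]
def show(n,m):
    Q=P[m]; print(n,len(Q),Q.mean(0).round(4),Q.min(0).round(3),Q.max(0).round(3)); return Q
show("tab",(P[:,1]<-.06)&(P[:,2]>.04)&(P[:,2]<.075)&(abs(P[:,0]-.55)<.04))
show("paddle",(P[:,1]>.10)&(P[:,2]>.15))
show("posts",(P[:,1]<.06)&(P[:,1]>-.04)&(P[:,2]>.07))
Q=show("block",(P[:,2]>.02)&(P[:,2]<.04)&(P[:,1]>.05)&(P[:,0]<.62))
for y in np.arange(-.12,.2,.02):
    s=P[(abs(P[:,1]-y)<.01)&(P[:,2]>.045)&(P[:,0]<.59)]
    if len(s): print(round(y,2),s[:,0].min().round(3),s[:,0].max().round(3),s[:,0].mean().round(4),np.median(s[:,2]).round(3),s[:,2].max().round(3))
print(cv2.minAreaRect(Q[:,:2].astype(np.float32)))
E
python3 a.py
```

```text
tab 116 [ 0.5539 -0.0841  0.0538] [ 0.538 -0.102  0.041] [ 0.571 -0.061  0.064]
paddle 289 [0.5387 0.1407 0.185 ] [0.519 0.102 0.15 ] [0.559 0.172 0.214]
posts 237 [0.5471 0.0192 0.0933] [ 0.526 -0.034  0.07 ] [0.628 0.059 0.115]
block 942 [0.5292 0.1245 0.0311] [0.442 0.071 0.02 ] [0.602 0.187 0.04 ]
-0.1 0.538 0.571 0.5534 0.058 0.064
-0.08 0.538 0.571 0.5544 0.053 0.064
-0.06 0.545 0.558 0.5514 0.047 0.054
-0.04 0.544 0.558 0.5498 0.069 0.074
-0.02 0.541 0.557 0.5482 0.079 0.086
0.0 0.54 0.558 0.5465 0.096 0.11
0.02 0.524 0.571 0.5454 0.086 0.115
0.04 0.526 0.566 0.5447 0.097 0.111
0.06 0.535 0.554 0.543 0.106 0.12
0.08 0.533 0.555 0.5432 0.128 0.144
0.1 0.532 0.552 0.5413 0.147 0.164
0.12 0.521 0.558 0.5383 0.166 0.181
0.14 0.521 0.559 0.5383 0.185 0.198
0.16 0.519 0.557 0.5381 0.203 0.214
0.18 0.533 0.551 0.5424 0.203 0.204
((0.5209420323371887, 0.12730441987514496), (0.16015465557575226, 0.11047748476266861), 3.654832363128662)
```

```bash
python3 - <<'E'
from h import *
from scipy.spatial.transform import Rotation as Ro
s=ctrl.read_state();print(s["t"],s["ee_pos"],s["tool_rot"],s["gripper_width"]);print(Ro.from_euler("xyz",s["tool_rot"],degrees=True).as_matrix().round(3))
H=np.array([.5465,.0245]);e=np.array([-.061,.998])
for n,x in(("tab0",-.109),("tab1",-.116),("plate",.105)): print(n,(H+e*x).round(4))
for a in np.arange(.05,.88,.1):
    b=np.radians(48)-a; r,h=.165,.006
    # +clamp-x edge of the tip (10 mm) meets the paddle face; level: centre
    xx=r*np.cos(b)-h*np.sin(b)-.010; zz=.068+r*np.sin(b)+h*np.cos(b); print(round(a,2),(H+e*xx).round(4),round(zz,4))
E
```

```text
0.6 [ 0.20337546 -0.5644512   0.22264647] [-1.79995419e+02 -6.68406067e-04  1.98127093e+01] 0.08771056924424973
[[ 0.941  0.339 -0.   ]
 [ 0.339 -0.941  0.   ]
 [ 0.    -0.    -1.   ]]
tab0 [ 0.5531 -0.0843]
tab1 [ 0.5536 -0.0913]
plate [0.5401 0.1293]
0.05 [0.5403 0.1264] 0.1892
0.15 [0.5396 0.138 ] 0.1774
0.25 [0.5389 0.1482] 0.1645
0.35 [0.5384 0.1572] 0.1506
0.45 [0.5379 0.1647] 0.1359
0.55 [0.5376 0.1707] 0.1206
0.65 [0.5373 0.1752] 0.1047
0.75 [0.5371 0.178 ] 0.0884
0.85 [0.537  0.1793] 0.072
```

```bash
python3 -m inch '20 28 0 0 0 4 1; 30 40 0 0 0 6 1; 30 40 0 0 0 6 1; 30 40 0 0 0 6 1; 30 40 0 0 0 6 1; 30 40 0 0 0 6 1; 30 40 0 0 0 6 1; 30 40 0 0 0 6 1; 30 40 0 0 0 6 1; 30 40 0 0 0 6 1; 30 40 0 0 0 6 1; 30 40 0 0 0 6 1; 0 7 -20 0 0 4 1; 0 0 -40 0 0 0 1; 0 0 -40 0 0 0 1; 0 0 -20 0 0 0 1; 0 0 0 0 0 0 1; 0 0 0 0 0 0 1'
```

```text
t: 2.85
ee_pos: [0.5541, -0.0897, 0.1035]
tool_rot: [179.9, 0.0, 93.8]
wrist_force: [0.1, 1.2, 0.5]
gripper_width: 0.0005
grip_force: 0.0
```

```bash
python3 -m inch '0 0 -20 0 0 0 1; 0 0 -15 0 0 0 1; 0 0 -8 0 0 0 1; 0 0 -6 0 0 0 1; 0 0 -6 0 0 0 1; 0 0 -5 0 0 0 1; 0 0 -5 0 0 0 1; 0 0 0 0 0 0 1'; python3 -m inch '0 0 -3 0 0 0 1; 0 0 -2 0 0 0 1; 0 0 0 0 0 0 1'
```

```text
t: 3.85
ee_pos: [0.5531, -0.0891, 0.0371]
tool_rot: [-180.0, -0.0, 93.8]
wrist_force: [0.2, -0.7, 0.6]
gripper_width: 0.0003
grip_force: 0.3
t: 4.22
ee_pos: [0.5531, -0.0893, 0.0324]
tool_rot: [-180.0, -0.0, 93.8]
wrist_force: [0.4, -2.1, 1.9]
gripper_width: 0.0006
grip_force: 0.5
```

```bash
python3 -m inch '0 0 -2 0 0 0 1; 0 0 -2 0 0 0 1; 0 0 0 0 0 0 1'; python3 - <<'E'
from h import *
p,d=imaging.read_camera("side"); cv2.imwrite("pics/s2.png",cv2.resize(p[130:290,180:360,::-1],(720,640)[:2] and (675,600),interpolation=2))
E
```

```text
t: 4.6
ee_pos: [0.5531, -0.0893, 0.0283]
tool_rot: [-180.0, -0.0, 93.8]
wrist_force: [0.1, -1.0, 1.2]
gripper_width: 0.0007
grip_force: 0.6
```

View pics/s2.png

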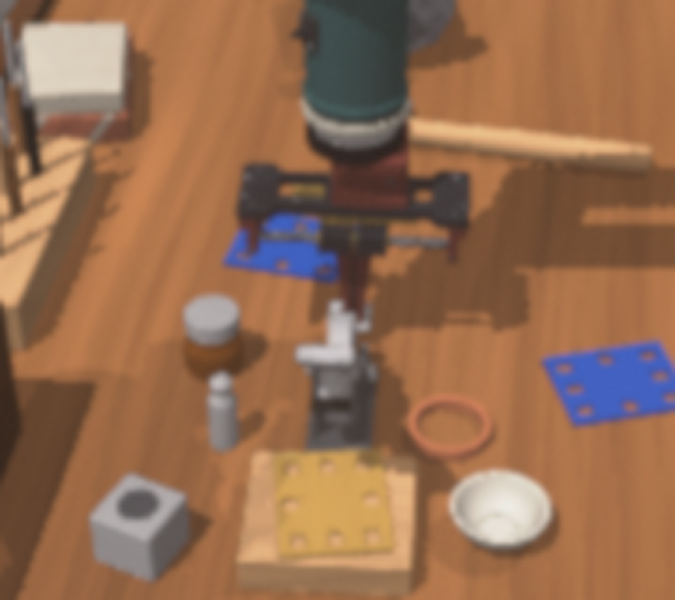

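The side view shows the fingers on the tab at crop (350,300), and the tab has gone down behind the hinge. The plate and bystanders haven't moved. I'll press on to the stop.

```bash
python3 -m inch '0 0 -1 0 0 0 1; 0 0 -1 0 0 0 1; 0 0 0 0 0 0 1;0 0 0 0 0 0 1'
```

```text
t: 5.15
ee_pos: [0.5532, -0.0892, 0.0273]
tool_rot: [-180.0, -0.0, 93.8]
wrist_force: [-2.3, -1.1, 10.1]
gripper_width: 0.0005
grip_force: 5.1
```

The pawl is at its stop: z is 27 mm, and the force rose to 10 N. Next I'll go up and over to the paddle.

```bash
python3 -m inch '0 0 20 0 0 0 1; 0 0 45 0 0 0 1; 0 0 45 0 0 0 1; 0 0 45 0 0 0 1; 0 0 45 0 0 0 1; 0 0 22 0 0 0 1; -3 40 0 0 0 0 1; -3 45 0 0 0 0 1; -3 45 0 0 0 0 1; -2 45 0 0 0 0 1; -2 41 0 0 0 0 1; 0 0 -20 0 0 0 1; 0 0 -15 0 0 0 1; 0 0 0 0 0 0 1'; python3 a.py >/dev/null; python3 - <<'E'
from h import *
p,d=imaging.read_camera("side"); cv2.imwrite("pics/s3.png",cv2.resize(p[130:290,180:360,::-1],(675,600),interpolation=2))
E
```

```text
t: 6.9
ee_pos: [0.539, 0.1262, 0.212]
tool_rot: [-179.8, 0.0, 93.8]
wrist_force: [0.2, -0.4, 0.2]
gripper_width: 0.0007
grip_force: 0.0
```

View pics/s3.png

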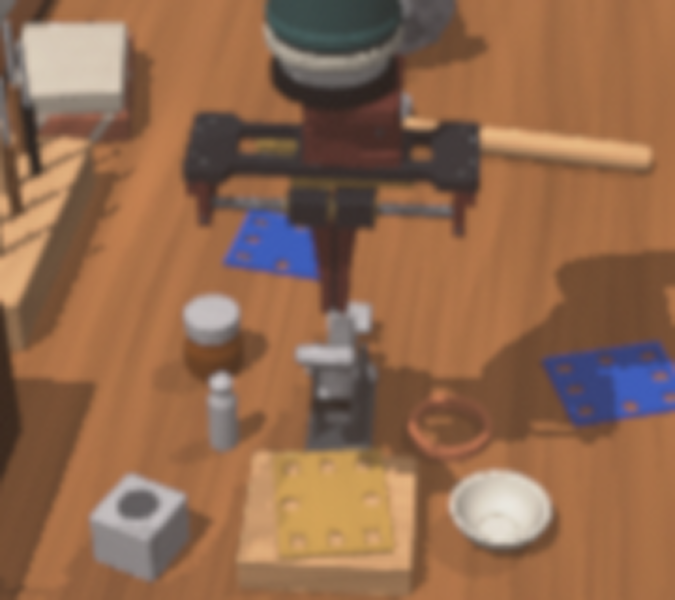

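```bash
python3 - <<'E'
from h import *
X=[[.539,.126,.212],[.540,.140,.188],[.5531,-.0843,.055],[.5536,-.0913,.028]]
print(((w2px("side",X)-[180,130])*3.75).round())
E
```

```text
[[335. 303.]
 [331. 345.]
 [353. 293.]
 [353. 313.]]
```

The tab is seen at crop (357,318), and the fully-down position projects to (353,313), so the pawl is free. The fingertip at (335,305) is over the paddle at (330,350). I'll push along the arc.

```bash
python3 -m inch '0 0 -12 0 0 0 1; 0 0 -10 0 0 0 1; 0 6 -6 0 0 0 1; 0 6 -6 0 0 0 1; 0 5 -6 0 0 0 1; 0 5 -7 0 0 0 1; 0 5 -7 0 0 0 1; 0 4 -7 0 0 0 1; 0 4 -7 0 0 0 1; 0 4 -8 0 0 0 1; 0 0 0 0 0 0 1'
```

```text
t: 8.32
ee_pos: [0.5407, 0.1663, 0.137]
tool_rot: [180.0, -0.0, 93.8]
wrist_force: [0.2, -0.4, -0.7]
gripper_width: 0.0002
grip_force: 0.0
```

```bash
python3 -m inch '0 3 -7 0 0 0 1; 0 3 -7 0 0 0 1'; python3 - <<'E'
from h import *
p,d=imaging.read_camera("side"); cv2.imwrite("pics/s4.png",cv2.resize(p[130:290,180:360,::-1],(675,600),interpolation=2))
E
```

```text
t: 8.57
ee_pos: [0.541, 0.1718, 0.1236]
tool_rot: [179.9, -0.0, 93.8]
wrist_force: [-1.5, -1.6, 3.4]
gripper_width: 0.0002
grip_force: 2.2
```

View pics/s4.png

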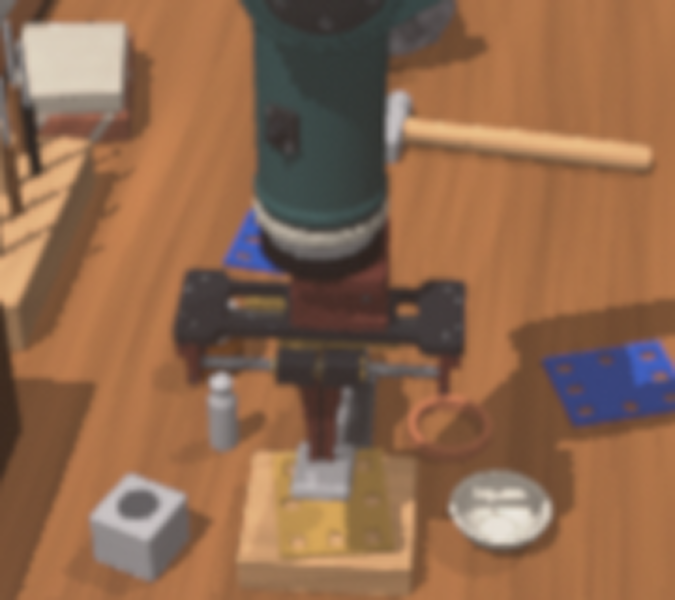

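The fingertips press on the paddle at crop (322,465). The arm is partway down and the plate hasn't moved. Continuing.

```bash
python3 -m inch '0 2 -8 0 0 0 1; 0 2 -8 0 0 0 1; 0 1 -8 0 0 0 1; 0 1 -8 0 0 0 1; 0 1 -7 0 0 0 1; 0 0 -5 0 0 0 1; 0 0 -3 0 0 0 1; 0 0 0 0 0 0 1'; python3 -m inch '0 0 -2 0 0 0 1; 0 0 -1 0 0 0 1; 0 0 0 0 0 0 1'
```

```text
t: 9.62
ee_pos: [0.5404, 0.1781, 0.0763]
tool_rot: [-180.0, 0.0, 93.8]
wrist_force: [0.9, -0.0, 0.9]
gripper_width: 0.0004
grip_force: 0.3
t: 10.0
ee_pos: [0.5404, 0.1781, 0.0743]
tool_rot: [180.0, 0.0, 93.8]
wrist_force: [-1.6, 0.1, 9.2]
gripper_width: 0.0006
grip_force: 4.7
```

```bash
python3 -m inch '0 0 -1 0 0 0 1; 0 0 -1 0 0 0 1; 0 0 0 0 0 0 1; 0 0 0 0 0 0 1'; python3 -m inch '0 0 15 0 0 0 1; 0 0 40 0 0 0 1; 0 0 40 0 0 0 1; 0 -40 30 0 0 0 1; 0 -50 10 0 0 0 1; 0 -50 0 0 0 0 1; 0 -50 0 0 0 0 1; 0 -50 0 0 0 0 1; 0 0 0 0 0 0 1'; python3 - <<'E'
from h import *
p,d=imaging.read_camera("side"); cv2.imwrite("pics/s5.png",cv2.resize(p[130:290,180:360,::-1],(675,600),interpolation=2))
p,d=imaging.read_camera("top"); v,u=np.mgrid[170:230,200:325];v=v.ravel();u=u.ravel()
P=px2w("top",np.c_[u,v],d[v,u])
for y in(.14,.16,.18,.2,.215,-.08,-.095,-.11):
    s=P[(abs(P[:,1]-y)<.007)&(abs(P[:,0]-.545)<.012)]
    if len(s): print(y,np.median(s[:,2]).round(4))
E
```

```text
t: 10.5
ee_pos: [0.5404, 0.1782, 0.0741]
tool_rot: [180.0, 0.0, 93.8]
wrist_force: [-5.7, -0.7, 25.2]
gripper_width: 0.0004
grip_force: 13.0
t: 11.62
ee_pos: [0.5401, -0.0649, 0.2065]
tool_rot: [-180.0, 0.1, 93.6]
wrist_force: [0.6, 0.6, -0.5]
gripper_width: 0.0006
grip_force: 0.0
0.14 0.0731
0.16 0.073
0.18 0.0749
0.2 0.0732
0.215 0.0727
```

View pics/s5.png

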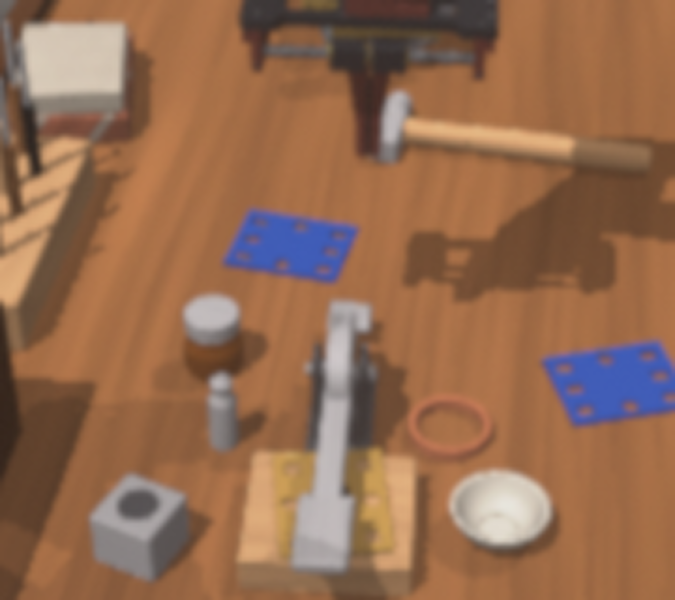

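The arm lies level on the plate, with the paddle at crop (325,530) and its top at 73 mm. The tab is still down at (353,315), nothing else has moved, and the robot is clear.

```bash
python3 -c "
from bench import ctrl
print(ctrl.close_job())"
```

```text
the job is handed in; nothing more can be done
None
```

I've handed the job in with the pawl pressed free, the hold-down arm level with its pad on the brass plate, and the robot clear; the last picture shows nothing else moved, but no verdict came back.

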